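# Push the sample jars into the loading frame

## Robot

A 6-joint arm with a two-finger parallel gripper is mounted at the origin on the work surface. World frame = base frame: x ahead of the robot, y to its left, z up, the work surface at z = 0. Lengths are in m, angles in rad, forces in N, time in s.
With the tool pointing down it reaches from about 0.4 to 0.825 m from the base axis. Payload 7 kg.
Tool frame: the origin (TCP) lies between the finger pads; the fingertips stand 22 mm ahead of it and the grasp point (between the pads) lies 3 mm ahead of it (arm.tip_reach is the distance from the TCP to the fingertips, in m); z points along the fingers, y is the line along which they close (so a half turn about z gives the same grasp; the last joint's range is limited). The gripper opens to 88 mm and grips with 3 to 60 N. Pads are 19 mm wide; open, the fingers measure 130 mm over their backs; the gripper's body (78 mm by 193 mm) begins 47 mm behind the grasp point.
Start: joints at [0.288, 0.359, 0.012, 0, -1.224, -0.288], TCP at [0.675, -0, 0.249] pointing down, gripper open.
Joint ranges: [-3.07, 3.07], [-1.43, 2.12], [-1.02, 1.25], [-3.03, 1.67], [-3.05, -0], [-3.03, 3.03]. Speed limits (rad/s): [2.39, 2.39, 3.01, 3.14, 3.14, 3.14].

## Interface

Orientations are given as [roll, pitch, yaw] about the fixed x, y, z axes, in that order (R = Rz(yaw) Ry(pitch) Rx(roll)).
In Python, from station import arm, viewer gives the robot as it stands. The module is installed in compiled form; this text tells all that it offers.
- The arm moves only by the tool apply_moves, never from a script. Its argument "commands" is a list that holds one entry, the list of rows, each a list of 5 numbers: the closure, from -1 (fully open) to 1 (shut), then the shift along the world's x, y, z as a fraction of full scale, then the turn about the world's z as a fraction of full scale. In form: [[[fingers, tx, ty, tz, yaw], ...]]. A call has 1 to 12 rows; each row shifts and turns the commanded pose from where the row before left it; what a row does not reach is not made up. Full scale, the value 1, is 20 cm for a shift and pi rad for a turn. A row lasts 1/10 s, in which the tool goes at most 50 mm and 8.59 degrees, less where a joint would pass 70% of its speed; a pose out of reach is approached as far as the arm can. A call with a number of a shift or a turn outside -1 to 1 is refused whole. A call with a gripper value outside its range is refused whole. The fingers move at their own pace and stop on an object; "force" is the grip in N (left out, the last holds). Time passes only in rows, so rows that do not move let the fingers close. It gives the time, the measured TCP pose, the force, the opening and the grip force at its end, in the units of the state.
- arm.get_state(): the state, without advancing time (a new reading comes with each control period).
- viewer.grab_frame(name): name is "scene" or "side" or "wrist"; returns a dict with "image" (480x640x3 uint8, blue, green, red), "mtx" (3x3 intrinsics, pixels), "k1" (the pictures are not rectified: a ray, as slopes to the right and down, at radius r is drawn at 1 + k1 r^2 times it, then the intrinsics apply), "rvec" (rotation vector, rad) and "tvec" (3), from world to camera coordinates, as OpenCV has them. Camera axes: x right, y down, z forward; pixel columns grow to the right and rows downward; lengths in m; the calibration is good to about 2 mm. A picture is of the moment at which its call begins. There is no depth.
- arm.job_done(): hands the job in; it is judged then, once.
The state is a dict: "t": time; "q": joint angles; "qd": joint speeds; "joint_efforts": joint torques, N m; "eef_pos": TCP position; "ee_rot": TCP orientation; "force": force on the tool from outside, world axes, zero at the start; "moment": the same for the moment, N m; "width": finger opening in m; "gripper_force": force on a finger pad.
Only numpy, scipy, OpenCV 4.12 (cv2) and the standard library are available. Lean on these libraries where they do the work, as an engineer would, in place of code of your own. Each camera call takes 0.05 s, during which the arm holds its last target. There are 200 camera calls.

## Task

Three squat sample jars stand loosely before the open side of the low steel loading frame. Take the long straightedge by its upright grip and, keeping the gripper itself off the jars, push the three jars with it together, as one group, into the frame until they all stand against its far wall. Leave the jars upright, and the straightedge standing on the bench.

Things in the scene. Friction and masses are not known exactly. Their poses are not given: they have to be found in the camera images.
- straightedge: Aluminium bar 190 mm long (its y), 30 deep (its x; both long faces alike, 15 mm from the origin), 18 high, with an upright grey grip plate at its middle, 14 thick (its x), 44 wide (its y), rising to 100 mm above the bench. 0.3 kg. Stands askew left or right of the jars; the short pusher (70 mm bar, same grip) on the other side is not it. Origin: centre of the underside; z up.
- frame: Low steel U-shaped frame fixed to the bench, no floor: walls 30 mm high, 6 thick, round a space 240 mm wide (its y, -120 to +120) and 80 deep (its x, -40 to +40). Open on its -x side, which faces the robot give or take 10 degrees of yaw; the far wall's inner face is at x = +40 mm. Origin: centre of this space at bench height; z up.
- jar_a: One of three identical squat glass jars with a black screw cap, 40 mm in diameter, 42 mm tall, about 70 g, standing on the bench in a loose, staggered row before the open side of the frame. Origin: centre of its underside; z up. The taller, slimmer vials and the big jar elsewhere are not part of the job.
- jar_b: One of three identical squat glass jars with a black screw cap, 40 mm in diameter, 42 mm tall, about 70 g, standing on the bench in a loose, staggered row before the open side of the frame. Origin: centre of its underside; z up. The taller, slimmer vials and the big jar elsewhere are not part of the job.
- jar_c: One of three identical squat glass jars with a black screw cap, 40 mm in diameter, 42 mm tall, about 70 g, standing on the bench in a loose, staggered row before the open side of the frame. Origin: centre of its underside; z up. The taller, slimmer vials and the big jar elsewhere are not part of the job.
Things that resemble listed ones, but are neither listed nor needed, are in the scene too. Leave any orange look-alike of the straightedge alone.

How it is judged:
On the way:
1. with the straightedge held in the gripper, all three jars are up against the same long face of it at once (each within 15 mm of it) (((contact force between the fingers and straightedge above 1 N and x of jar_a in the frame of straightedge between 0.03 and 0.05 m and y of jar_a in the frame of straightedge between -0.105 and 0.105 m and x of jar_b in the frame of straightedge between 0.03 and 0.05 m and y of jar_b in the frame of straightedge between -0.105 and 0.105 m and x of jar_c in the frame of straightedge between 0.03 and 0.05 m and y of jar_c in the frame of straightedge between -0.105 and 0.105 m) or (contact force between the fingers and straightedge above 1 N and x of jar_a in the frame of straightedge between -0.05 and -0.03 m and y of jar_a in the frame of straightedge between -0.105 and 0.105 m and x of jar_b in the frame of straightedge between -0.05 and -0.03 m and y of jar_b in the frame of straightedge between -0.105 and 0.105 m and x of jar_c in the frame of straightedge between -0.05 and -0.03 m and y of jar_c in the frame of straightedge between -0.105 and 0.105 m))), for 0.1 s.
At the end, for the whole second after the job is handed in: All three jars stand upright (within 10 degrees) and at rest on the bench inside the frame, each with at most 18 mm between it and the far wall; the straightedge stands upright (within 10 degrees) and at rest on the bench (x of jar_a in the frame of frame between 0.002 and 0.03 m and y of jar_a in the frame of frame between -0.11 and 0.11 m and height (world z) of each of jar_a, jar_b, jar_c, straightedge below 0.008 m and angle between each of jar_a, jar_b, jar_c, straightedge's own z axis and vertical below 0.17 rad and linear speed of each of jar_a, jar_b, jar_c, straightedge below 0.02 m/s and x of jar_b in the frame of frame between 0.002 and 0.03 m and y of jar_b in the frame of frame between -0.11 and 0.11 m and x of jar_c in the frame of frame between 0.002 and 0.03 m and y of jar_c in the frame of frame between -0.11 and 0.11 m); the robot touches nothing.
It fails at once if the gripper or arm pushes or grips a jar (over 1 N) (contact force between any of the fingers, the arm and jar_a above 1 N or contact force between any of the fingers, the arm and jar_b above 1 N or contact force between any of the fingers, the arm and jar_c above 1 N).
It also fails if it takes over 45 s, if anything falls off the work surface, if the arm or the gripper's body presses on something with over 40 N, if the wrist force passes 120 N, or if a joint passes its speed limit or range.

## Working session

There is one attempt and no reset: what is moved stays moved. The work goes in short steps, Python scripts to look and compute and a tool call to move; the robot and the scene stay as the last step left them, time stands still between calls to the robot, and variables do not carry over. Pictures are saved under pics/ and viewed, at most 10 in all, crops included, and the job is handed in when it is done.

Besides the shell and the picture viewer there is one more tool, called after ">>>" as name(argument=value, ...), one argument or row to a line, values as JSON. apply_moves: Moves the arm, as the interface text tells. Shift numbers are shares of 20 cm and turn numbers shares of pi rad, none past 1 either way. Its arguments: {"type":"object","properties":{"commands":{"type":"array","items":{"type":"array","items":{"type":"array","items":{"type":"number"}}}},"force":{"type":"number"}},"required":["commands"]}

```bash
mkdir -p pics
cat > h.py <<'E'
import numpy as np, cv2
from station import arm, viewer
def grab(name,fn=None):
    f=viewer.grab_frame(name)
    if fn: cv2.imwrite('pics/'+fn,f['image']); np.savez('pics/'+fn+'.npz',**{k:np.array(f[k]) for k in f})
    return f
def load(fn): return dict(np.load('pics/'+fn+'.npz'))
def ray(f,uv):
    uv=np.asarray(uv,float).reshape(-1,2); K=np.array(f['mtx']); k1=float(f['k1'])
    d=(uv-[K[0,2],K[1,2]])/[K[0,0],K[1,1]]; u=d.copy()
    for _ in range(20): u=d/(1+k1*(u**2).sum(1,keepdims=True))
    R=cv2.Rodrigues(np.array(f['rvec'],float))[0]; t=np.array(f['tvec'],float).ravel()
    return -R.T@t, np.c_[u,np.ones(len(u))]@R
def plane(f,uv,z):
    c,d=ray(f,uv); return c+d*((z-c[2])/d[:,2])[:,None]
def tri(f1,u1,f2,u2):
    c1,d1=ray(f1,u1); c2,d2=ray(f2,u2); out=[]
    for a,b in zip(d1,d2):
        s=np.linalg.lstsq(np.c_[a,-b],c2-c1,rcond=None)[0]
        p,q=c1+a*s[0],c2+b*s[1]; out.append(np.r_[(p+q)/2,np.linalg.norm(p-q)])
    return np.array(out)
def proj(f,P):
    R=cv2.Rodrigues(np.array(f['rvec'],float))[0]; p=np.atleast_2d(P)@R.T+np.array(f['tvec']).ravel()
    u=p[:,:2]/p[:,2:]; u=u*(1+float(f['k1'])*(u**2).sum(1,keepdims=True)); K=np.array(f['mtx'])
    return u*[K[0,0],K[1,1]]+[K[0,2],K[1,2]]
E
python3 - <<'E'
from h import *
for n in('scene','side','wrist'):
    f=grab(n,n+'0.png'); print(n,np.round(ray(f,[[320,240]])[0],3),np.round(ray(f,[[320,240]])[1],2),f['k1'])
a=cv2.imread('pics/scene0.png');print(arm.get_state())
E
```

```text
scene [1.529 0.064 0.804] [[-0.81 -0.1  -0.58]] -0.015083217517569861
side [ 0.104 -0.566  0.624] [[ 0.4   0.63 -0.67]] 0.02122360057889896
wrist [ 0.676 -0.077  0.385] [[-0.    0.27 -0.96]] -0.00029961380880027595
{'t': 0.15, 'q': array([ 2.88074078e-01,  3.59202520e-01,  1.12898993e-02, -2.45386666e-04,
       -1.22411923e+00, -2.88105762e-01]), 'qd': array([-0.00100286, -0.00265664,  0.00278989,  0.00116584, -0.00053948,
       -0.00093392]), 'joint_efforts': array([ 1.39394037e-04, -5.83274567e+01,  2.93289685e+01,  7.00122759e+00,
        8.75052094e-03, -9.76538854e-05]), 'eef_pos': array([ 6.74660698e-01, -4.43701146e-05,  2.47861356e-01]), 'ee_rot': array([ 3.14034249e+00, -1.29884348e-04, -1.57091145e+00]), 'force': array([-0.79088771,  0.73951724, -0.57822556]), 'moment': array([ 0.00529003,  0.03311321, -0.04978043]), 'gripper_force': 0.0, 'width': 0.0879003789793056}
```

View pics/scene0.png

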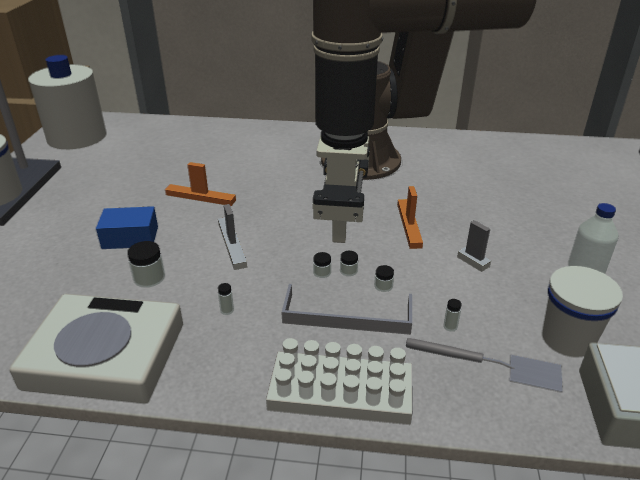

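View pics/side0.png

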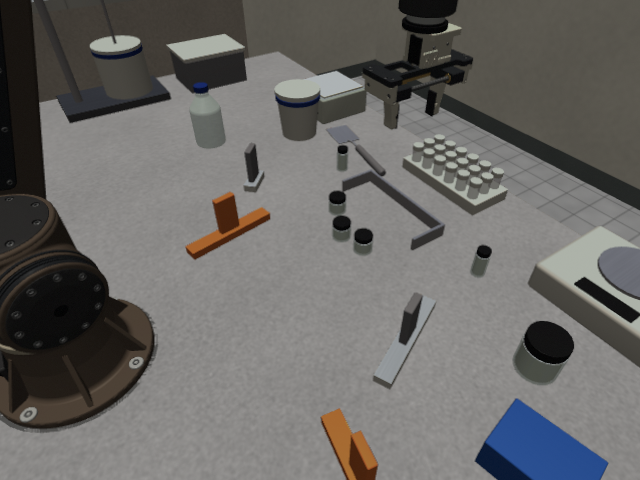

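Scene view: the candidates for the straightedge are the long aluminium bar with grey grip (scene 232,240; side 407,338), the short aluminium pusher (scene 478,248; side 252,170) and two orange look-alikes (scene 200,190 and 411,220). The long grey one fits the 190 mm bar with grey grip. The jars are at scene (322,263), (349,261), (385,276), and the frame is at (347,310). I'll confirm with an enlarged crop.

Run:
```python
from h import *
a=cv2.imread('pics/scene0.png');b=cv2.imread('pics/side0.png')
A=cv2.resize(a[195:335,205:425],None,fx=3.6,fy=3.6,interpolation=cv2.INTER_CUBIC)[:,:800]
cv2.imwrite('pics/c1.png',A)
B=cv2.resize(b[180:390,310:450],None,fx=2.85,fy=2.85,interpolation=cv2.INTER_CUBIC)
C=cv2.resize(a[200:275,210:260],None,fx=7,fy=7,interpolation=cv2.INTER_CUBIC)
o=np.zeros((600,800,3),np.uint8);o[:598,:399]=B[:598,:399];o[:525,420:770]=C
cv2.imwrite('pics/c2.png',o)
```

```text
(no output)
```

View pics/c2.png

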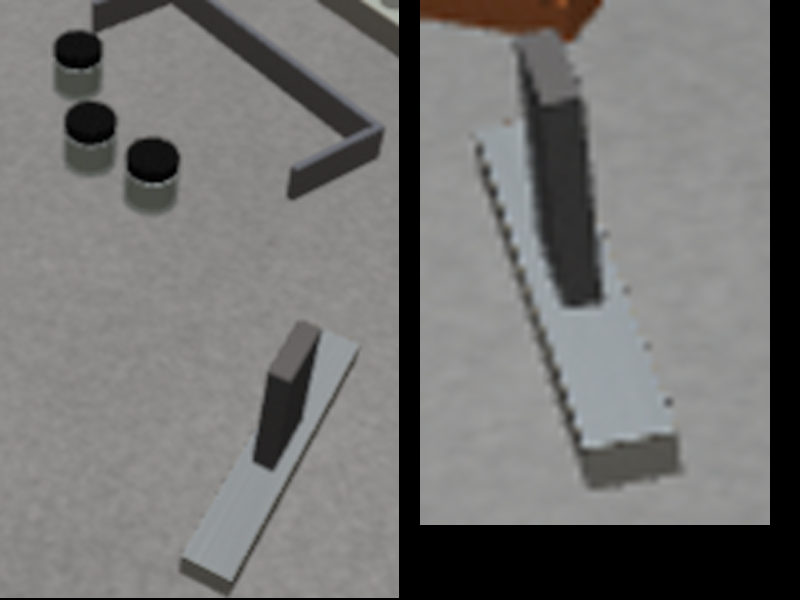

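View pics/c1.png

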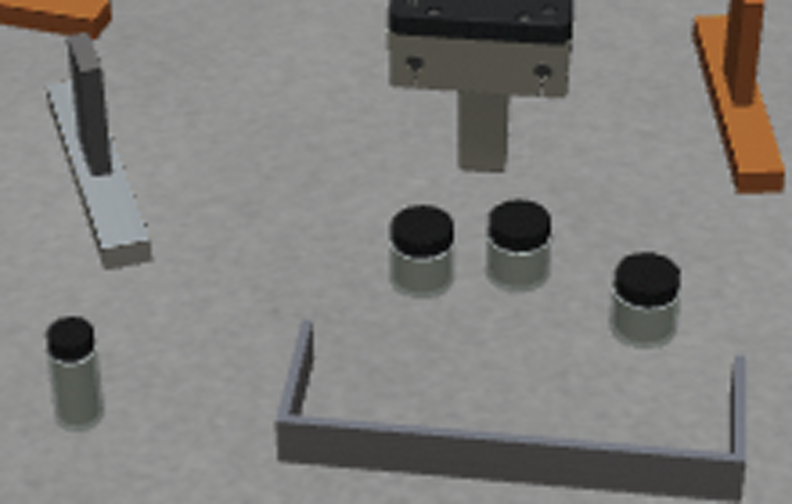

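The crop shows a long silver bar (about 190 mm) with an upright dark grey grip, next to the orange look-alike, and three squat black-capped jars in front of the open frame. The long grey one is the straightedge. Next I triangulate.

Run:
```python
from h import *
np.set_printoptions(precision=4,suppress=True)
s=load('scene0.png');d=load('side0.png')
L=lambda p:[(310+u/2.85-.3,180+v/2.85-.3) for u,v in p]
C=lambda p:[(210+(u-420)/7-.4,200+v/7-.4) for u,v in p]
A=lambda p:[(205+u/3.6-.3,195+v/3.6-.3) for u,v in p]
print('grip',tri(s,C([(548,68)]),d,L([(295,351)])))
print('bar',tri(s,C([(583,447),(677,432),(475,137),(512,122)]),d,L([(360,347),(325,332),(232,583),(180,560)])))
q=plane(s,C([(583,447),(677,432),(475,137),(512,122)]),.018);print(q,q.mean(0))
# jars by black-cap mask
def caps(f):
    im=f['image'];m=(im.max(2)<45).astype(np.uint8)
    n,_,st,c=cv2.connectedComponentsWithStats(m); return [(c[i],st[i]) for i in range(1,n) if 60<st[i][4]<900]
for n,f in(('scene',s),('side',d)):
    for c,st in caps(f):print(n,c,st)
print('jars',tri(s,A([(423,226),(519,220),(648,275)]),d,L([(152,157),(91,121),(78,47)])))
print('jars scene', plane(s,A([(423,226),(519,220),(648,275)]),.042))
print('jars side', plane(d,L([(152,157),(91,121),(78,47)]),.042))
print('frame outer', plane(s,A([(277,423),(744,459),(307,322),(740,356)]),.03), plane(d,L([(383,124),(292,168)]),.03))
print('frame tri',tri(s,A([(277,423)]),d,L([(383,124)])))
```

```text
grip [[ 0.4606 -0.2713  0.0991  0.0016]]
bar [[ 0.5514 -0.245   0.0179  0.0006]
 [ 0.5414 -0.2203  0.0172  0.0056]
 [ 0.3818 -0.3252  0.0161  0.001 ]
 [ 0.3689 -0.3077  0.0185  0.0163]]
[[ 0.5517 -0.2452  0.018 ]
 [ 0.5406 -0.2177  0.018 ]
 [ 0.3849 -0.3247  0.018 ]
 [ 0.3741 -0.3143  0.018 ]] [ 0.4628 -0.2755  0.018 ]
scene [345.8429  51.0157] [316  45  63  10 191]
scene [66.8769 66.2769] [63 58  8 18 65]
scene [373.6333 170.9111] [359 160  41  20 180]
scene [ 29.3441 193.6996] [  0 162  61  63 526]
scene [340.18 198.41] [313 185  51  22 500]
scene [475.1453 241.5709] [466 224  20  34 296]
scene [143.5773 252.8675] [128 241  32  25 634]
scene [348.9531 257.3542] [341 251  17  14 192]
scene [321.9479 258.9635] [314 252  17  14 192]
scene [384.314  272.4348] [376 266  18  14 207]
scene [224.3866 288.7983] [219 283  12  12 119]
scene [554.1515 300.9242] [548 289  15  21  66]
scene [115.3233 304.2369] [ 89 298  54  14 498]
scene [453.7761 304.6567] [448 299  13  12 134]
side [60.7143 48.3418] [ 41   0  42 101 196]
side [423.8398  26.7208] [402  17  46  17 462]
side [119.6939  54.4439] [
[... 400 characters left out ...]
[483.5797 251.4493] [477 246  14  12 138]
side [607.5043 299.4994] [575 278  65  44 809]
side [408.45   324.6158] [400 301  21  43 380]
side [ 95.4801 399.9654] [  4 331 150  98 752]
jars [[ 0.5354 -0.0498  0.0407  0.0008]
 [ 0.5226  0.0067  0.0407  0.0003]
 [ 0.566   0.0856  0.0408  0.001 ]]
jars scene [[ 0.5375 -0.0499  0.042 ]
 [ 0.5245  0.0066  0.042 ]
 [ 0.568   0.0852  0.042 ]]
jars side [[ 0.5345 -0.0504  0.042 ]
 [ 0.5217  0.0056  0.042 ]
 [ 0.565   0.085   0.042 ]]
frame outer [[ 0.7055 -0.1094  0.03  ]
 [ 0.7028  0.1407  0.03  ]
 [ 0.6199 -0.107   0.03  ]
 [ 0.6194  0.139   0.03  ]] [[ 0.7072 -0.1043  0.03  ]
 [ 0.6187 -0.104   0.03  ]]
frame tri [[ 0.7059 -0.1076  0.0316  0.0037]]
```

Heights check out: grip top at 99 mm, bar top about 18 mm, caps about 41 mm, and the frame wall about 31 mm high and 249 mm wide. The straightedge is at about (0.462, -0.274), with its long axis at 28° to world x. Now moving above the grip.

>>> apply_moves(
  commands=[
    [[-1,-0.1065,-0.137,-0.034,-0.0345],[-1,-0.1065,-0.137,-0.034,-0.0345],[-1,-0.1065,-0.137,-0.034,-0.0345],[-1,-0.1065,-0.137,-0.034,-0.0345],[-1,-0.1065,-0.137,-0.034,-0.0345],[-1,-0.1065,-0.137,-0.034,-0.0345],[-1,-0.1065,-0.137,-0.034,-0.0345],[-1,-0.1065,-0.137,-0.034,-0.0345],[-1,-0.1065,-0.137,-0.034,-0.0345],[-1,-0.1065,-0.137,-0.034,-0.0345],[-1,0,0,0,0],[-1,0,0,0,0]],
  ],
)

```text
t: 1.35
eef_pos: [0.4614, -0.2746, 0.1804]
ee_rot: [3.141, -0.0, -2.656]
force: [0.8, -0.2, -0.1]
width: 0.0875
gripper_force: 0.0
```

Run:
```python
from h import *
np.set_printoptions(precision=4,suppress=True)
w=grab('wrist','w1.png');st=arm.get_state();print(st['eef_pos'],st['ee_rot'])
a=np.deg2rad(27.9);l=np.array([np.cos(a),np.sin(a)]);n=np.array([-l[1],l[0]]);c=np.array([.462,-.274])
im=w['image'].copy()
for z,hx,hy,co in((.1,.007,.022,(0,0,255)),(.018,.015,.095,(0,255,0))):
    P=[np.r_[c+n*i*hx+l*j*hy,z] for i,j in((1,1),(1,-1),(-1,-1),(-1,1))]
    for u in proj(w,P): cv2.circle(im,tuple(int(x) for x in u),3,co,-1)
cv2.imwrite('pics/w1o.png',im)
s=load('scene0.png');print('orange',plane(s,[[410,245],[421,243],[398,202],[406,200]],.018))
```

```text
[ 0.4621 -0.2742  0.1807] [-3.1414  0.0002 -2.6544]
orange [[0.4349 0.1404 0.018 ]
 [0.424  0.1656 0.018 ]
 [0.2514 0.111  0.018 ]
 [0.2392 0.1312 0.018 ]]
```

View pics/w1o.png

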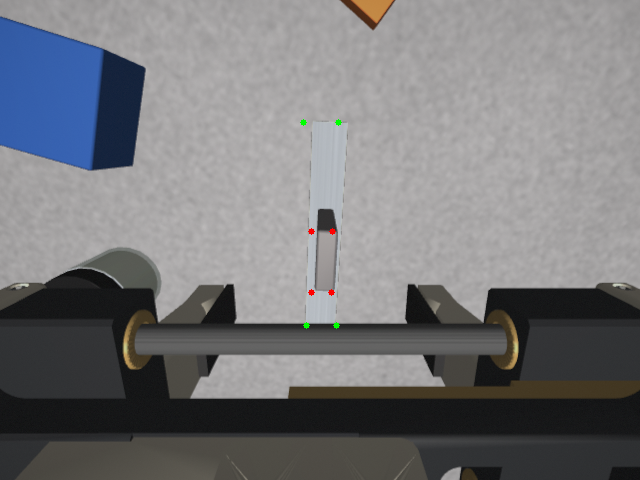

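The wrist view shows the bar between the open fingers (far end 313–348,122; grip top about 317–336,231 to 315–334,290), turned about 2° more than my estimate. The big jar is near the left finger (110,270). I'll correct for the turn and check clearance.

Run:
```python
from h import *
np.set_printoptions(precision=4,suppress=True)
w=load('w1.png')
g=plane(w,[[317,231],[336,231],[315,290],[334,290]],.1);b=plane(w,[[313,122],[348,122],[306,323],[337,323]],.018)
f=lambda p:np.rad2deg(np.arctan2(*(p[:2].mean(0)-p[2:].mean(0))[1::-1]))
print(g.mean(0),f(g),b,f(b))
s=load('scene0.png');d=load('side0.png')
print('bigjar',tri(s,[[143.6,252.9]],d,[[549,342]]))
```

```text
[ 0.4597 -0.2723  0.1   ] -153.82953896771048 [[ 0.3807 -0.3246  0.018 ]
 [ 0.3671 -0.2988  0.018 ]
 [ 0.5504 -0.2444  0.018 ]
 [ 0.5361 -0.2172  0.018 ]] -154.4762809411867
bigjar [[ 0.6002 -0.4217  0.0668  0.0002]]
```

>>> apply_moves(
  commands=[
    [[-1,-0.01,0.01,0,-0.012],[-1,0,0,-0.13,0],[-1,0,0,-0.13,0],[-1,0,0,-0.13,0],[-1,0,0,-0.12,0],[-1,0,0,0,0],[1,0,0,0,0],[1,0,0,0,0],[1,0,0,0,0],[1,0,0,0,0],[1,0,0,0,0],[1,0,0,0,0]],
  ],
  force=35,
)

```text
t: 2.6
eef_pos: [0.46, -0.2721, 0.0789]
ee_rot: [-3.141, 0.0, -2.692]
force: [0.2, 1.2, 0.1]
width: 0.0451
gripper_force: 0.0
```

>>> apply_moves(
  commands=[
    [[1,0,0,0,0],[1,0,0,0,0],[1,0,0,0,0],[1,0,0,0,0],[1,0,0,0,0],[1,0,0,0,0],[1,0,0,0,0]],
  ],
)

```text
t: 3.3
eef_pos: [0.4599, -0.272, 0.0785]
ee_rot: [3.141, -0.0, -2.692]
force: [-0.2, 0.8, -2.1]
width: 0.0137
gripper_force: 35.0
```

>>> apply_moves(
  commands=[
    [[1,0,0,0.05,0],[1,0,0,0.05,0],[1,0,0.05,0,0.04],[1,0,0.05,0,0.04],[1,0,0.05,0,0.04],[1,0,0.05,0,0.04],[1,0,0.05,0,0.04],[1,0,0.05,0,0.04],[1,0,0.05,0,0.04],[1,0,0.05,0,0.04],[1,0,0.05,0,0.04],[1,0,0,0,0]],
  ],
)

```text
t: 4.5
eef_pos: [0.4603, -0.1813, 0.0995]
ee_rot: [-3.14, 0.0, -1.558]
force: [0.3, 0.0, -3.6]
width: 0.0139
gripper_force: 35.0
```

>>> apply_moves(
  commands=[
    [[1,-0.005,0.11,0,0],[1,-0.005,0.11,0,0],[1,-0.005,0.11,0,0],[1,-0.005,0.11,0,0],[1,-0.005,0.11,0,0],[1,0,0.11,0,0],[1,0,0.11,0,0],[1,0,0.11,0,0],[1,0,0.11,0,0],[1,0,0,0,0],[1,0,0,0,0]],
  ],
)

```text
t: 5.6
eef_pos: [0.4552, 0.0162, 0.099]
ee_rot: [-3.141, 0.0, -1.562]
force: [-0.0, -1.0, -2.3]
width: 0.0138
gripper_force: 35.0
```

Run:
```python
from h import *
s=grab('scene','s2.png');grab('side','d2.png');st=arm.get_state();print(st['t'],st['eef_pos'],st['ee_rot'],st['width'],st['force'])
a=s['image'];d=cv2.imread('pics/d2.png')
o=np.zeros((600,800,3),np.uint8)
o[:300,:600]=cv2.resize(a[180:330,200:500],None,fx=2,fy=2);o[300:,:600]=cv2.resize(d[120:270,200:500],None,fx=2,fy=2)
cv2.imwrite('pics/v2.png',o)
```

```text
5.7 [0.45492681 0.01547171 0.09876641] [-3.14158401e+00 -1.13608465e-06 -1.56291068e+00] 0.013872746854583423 [-0.78524722 -0.04146558 -3.10214388]
```

View pics/v2.png

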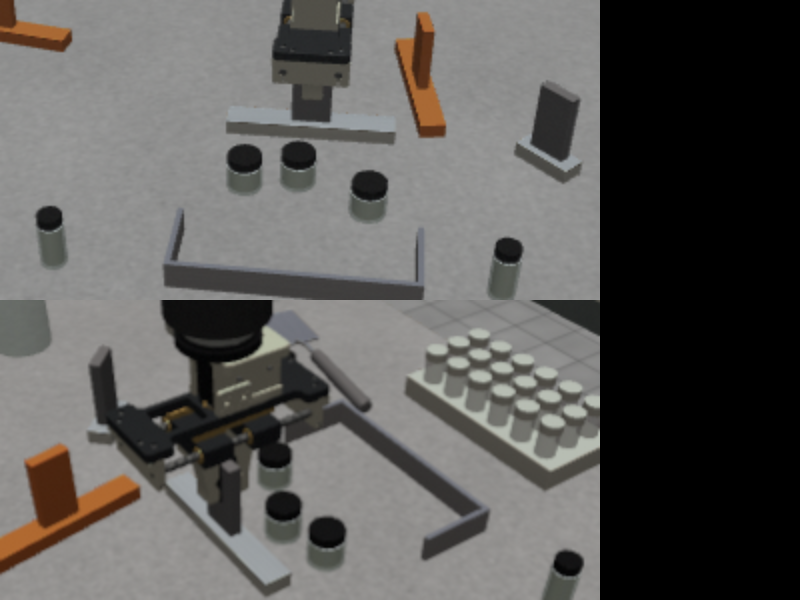

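The bar hangs level and parallel to the frame (scene px about 313,241 to 397,245) behind the three jars, clear of the orange one. Checking its pose before lowering.

Run:
```python
from h import *
np.set_printoptions(precision=4,suppress=True)
s=load('s2.png');im=s['image'];hsv=cv2.cvtColor(im,cv2.COLOR_BGR2HSV)
print('bar near edge',plane(s,[[313.5,241],[397.5,245.3]],.038),'far',plane(s,[[313.5,234]],.038))
d=load('d2.png');print('side +x edge',plane(d,[[200+290/2,120+(575-300)/2]],.038))
print('frame far wall outer',plane(s,[[283,314],[412,325]],.03))
```

```text
bar near edge [[ 0.474  -0.077   0.038 ]
 [ 0.4673  0.1108  0.038 ]] far [[ 0.4468 -0.0806  0.038 ]]
side +x edge [[ 0.4693 -0.0803  0.038 ]]
frame far wall outer [[ 0.7102 -0.1059  0.03  ]
 [ 0.7103  0.1418  0.03  ]]
```

>>> apply_moves(
  commands=[
    [[1,0,0,-0.05,0],[1,0,0,-0.047,0],[1,0.03,0,0,0],[1,0.03,0,0,0],[1,0.03,0,0,0],[1,0.03,0,0,0],[1,0.03,0,0,0],[1,0.03,0,0,0],[1,0.03,0,0,0],[1,0.03,0,0,0],[1,0.03,0,0,0],[1,0.03,0,0,0]],
  ],
)

```text
t: 6.9
eef_pos: [0.5153, 0.0159, 0.0791]
ee_rot: [3.141, -0.0, -1.561]
force: [-1.6, -0.8, -3.4]
width: 0.0137
gripper_force: 35.0
```

>>> apply_moves(
  commands=[
    [[1,0.03,0,0,0],[1,0.03,0,0,0],[1,0.03,0,0,0],[1,0.03,0,0,0],[1,0.03,0,0,0],[1,0.03,0,0,0],[1,0.03,0,0,0],[1,0.03,0,0,0],[1,0.03,0,0,0],[1,0.03,0,0,0],[1,0,0,0,0]],
  ],
)

```text
t: 8.0
eef_pos: [0.5762, 0.0161, 0.0792]
ee_rot: [-3.141, 0.0, -1.561]
force: [-1.0, 0.2, -2.6]
width: 0.0136
gripper_force: 35.0
```

```bash
cat > m.py <<'E'
import sys
from h import *
np.set_printoptions(precision=4,suppress=True)
t=sys.argv[1];s=grab('scene','s%s.png'%t);d=grab('side','d%s.png'%t);st=arm.get_state();print(st['t'],st['eef_pos'],st['ee_rot'],st['width'],st['force'])
a=s['image'];o=np.zeros((600,800,3),np.uint8)
o[:300]=cv2.resize(a[215:327,200:500],(800,300));o[300:,:]=cv2.resize(d['image'][130:242,250:550],(800,300))
cv2.imwrite('pics/v%s.png'%t,o)
for n,f in(('s',s),('d',d)):
    m=(f['image'].max(2)<45).astype(np.uint8);k,_,q,c=cv2.connectedComponentsWithStats(m)
    for i in range(1,k):
        p=plane(f,c[i:i+1],.042)[0]
        if 60<q[i][4]<400 and .48<p[0]<.75 and abs(p[1]-.016)<.13:print(n,c[i],q[i],p)
E
python3 m.py 3
```

```text
8.1 [0.5753 0.016  0.0792] [-3.1411  0.0001 -1.5614] 0.01401654123327535 [-0.4635  0.3914 -2.8706]
s [350.2717 252.7717] [330 248  42   9 184] [0.5132 0.0088 0.042 ]
s [317.518  281.9144] [309 275  18  15 222] [ 0.6202 -0.0498  0.042 ]
s [345.6838 283.5812] [337 276  18  16 234] [0.6184 0.0077 0.042 ]
s [383.6797 286.5368] [375 279  18  16 231] [0.6183 0.0846 0.042 ]
d [392.9512 222.2634] [385 216  17  14 205] [ 0.6095 -0.0532  0.042 ]
```

View pics/v3.png

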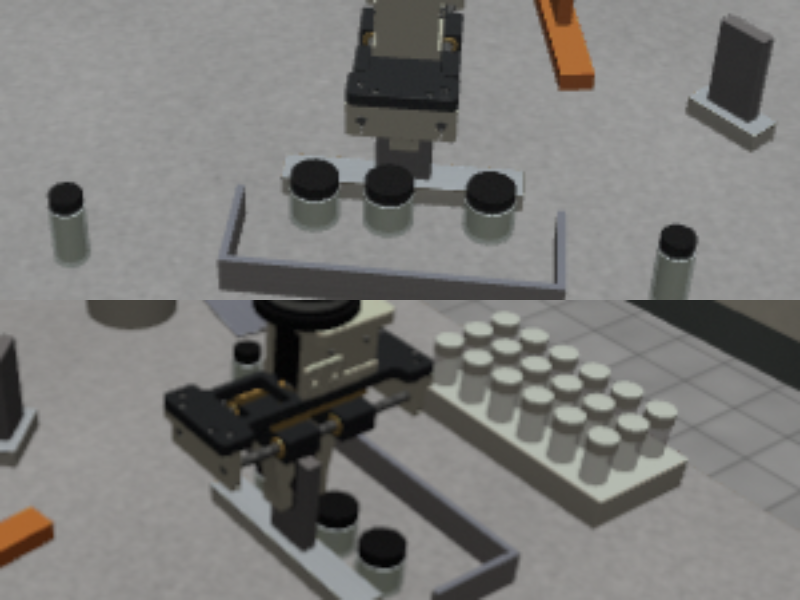

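All three jars sit against the bar between the frame's arms (v3 px 315,180 / 389,187 / 491,190). Pushing on, slowing near the end.

>>> apply_moves(
  commands=[
    [[1,0.03,0,0,0],[1,0.03,0,0,0],[1,0.03,0,0,0],[1,0.03,0,0,0],[1,0.03,0,0,0],[1,0.03,0,0,0],[1,0.03,0,0,0],[1,0.03,0,0,0],[1,0.03,0,0,0],[1,0.015,0,0,0],[1,0.015,0,0,0],[1,0,0,0,0]],
  ],
)

```text
t: 9.3
eef_pos: [0.6356, 0.016, 0.0791]
ee_rot: [-3.141, 0.0, -1.561]
force: [0.5, 1.5, -2.8]
width: 0.0141
gripper_force: 35.0
```

>>> apply_moves(
  commands=[
    [[1,0.01,0,0,0],[1,0.01,0,0,0],[1,0,0,0,0]],
  ],
)

```text
t: 9.6
eef_pos: [0.6394, 0.016, 0.0792]
ee_rot: [-3.141, 0.0, -1.561]
force: [-0.7, -0.1, -3.2]
width: 0.0142
gripper_force: 35.0
```

```bash
python3 m.py 4
```

```text
9.7 [0.6393 0.0161 0.0793] [-3.1409  0.0001 -1.5613] 0.013702959355305952 [ 0.1239 -0.2566 -3.2832]
s [347.651  274.5417] [326 271  44   8 192] [0.5889 0.0093 0.042 ]
s [313.6024 302.1968] [305 294  18  17 249] [ 0.6824 -0.0497  0.042 ]
s [343.1217 304.0114] [334 296  19  17 263] [0.6806 0.0079 0.042 ]
s [382.7843 307.3373] [373 300  20  16 255] [0.6808 0.0849 0.042 ]
d [415.2304 211.4461] [407 204  18  15 204] [ 0.6721 -0.0515  0.042 ]
```

View pics/v4.png

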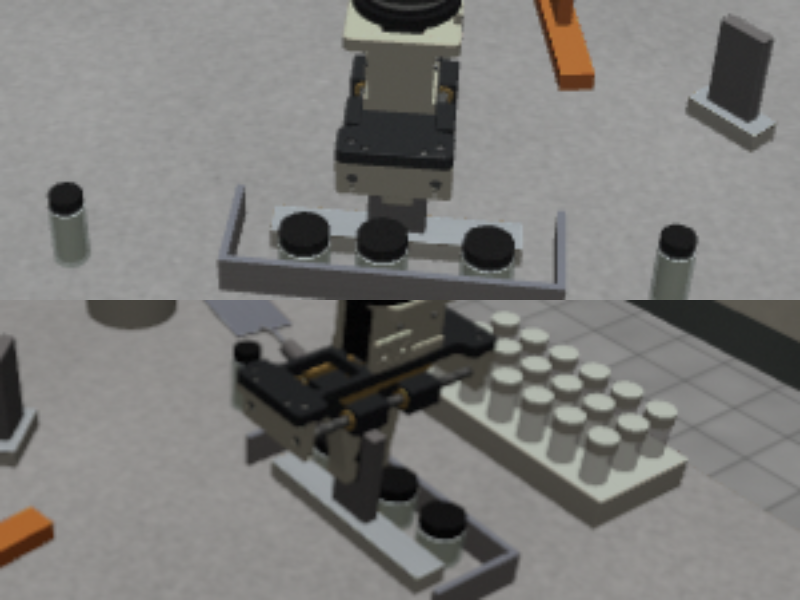

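The jars are inside the frame, a few mm from the far wall (v4 px 304,235 / 383,240 / 489,247). Creeping on and watching the force.

>>> apply_moves(
  commands=[
    [[1,0.01,0,0,0],[1,0.005,0,0,0],[1,0,0,0,0]],
  ],
)

```text
t: 10.0
eef_pos: [0.642, 0.0159, 0.0792]
ee_rot: [3.141, -0.0, -1.561]
force: [-0.8, -0.5, -1.6]
width: 0.0135
gripper_force: 35.0
```

>>> apply_moves(
  commands=[
    [[1,0.005,0,0,0],[1,0,0,0,0]],
  ],
)

```text
t: 10.2
eef_pos: [0.6426, 0.0159, 0.0791]
ee_rot: [3.141, -0.0, -1.562]
force: [-3.3, 0.3, -2.2]
width: 0.0134
gripper_force: 35.0
```

>>> apply_moves(
  commands=[
    [[1,0.005,0,0,0],[1,0,0,0,0]],
  ],
)

```text
t: 10.4
eef_pos: [0.6429, 0.0159, 0.0789]
ee_rot: [3.139, -0.0, -1.562]
force: [-6.0, 1.3, 0.4]
width: 0.0138
gripper_force: 35.0
```

Wall contact: the force rises to 6 N as the bar stalls. Backing off 2 mm, setting the bar down and releasing.

>>> apply_moves(
  commands=[
    [[1,-0.01,0,0,0],[1,-0.005,0,-0.003,0],[1,0,0,0,0],[-0.5,0,0,0,0],[-0.5,0,0,0,0],[-0.5,0,0,0,0],[-0.5,0,0,0,0],[-0.5,0,0,0,0],[-0.5,0,0,0,0],[-0.5,0,0,0,0],[-0.5,0,0,0,0]],
  ],
)

```text
t: 11.5
eef_pos: [0.641, 0.016, 0.0786]
ee_rot: [3.142, -0.0, -1.561]
force: [1.0, 0.6, 0.2]
width: 0.0652
gripper_force: 0.0
```

>>> apply_moves(
  commands=[
    [[-0.5,0,0,0.05,0],[-0.5,0,0,0.1,0],[-0.5,0,0,0.15,0],[-0.5,0,0,0.15,0],[-0.5,0,0,0.15,0],[-0.5,-0.2,0,0.1,0],[-0.5,-0.2,0,0,0],[-0.5,-0.2,0,0,0],[-0.5,0,0,0,0],[-0.5,0,0,0,0]],
  ],
)

```text
t: 12.5
eef_pos: [0.5207, 0.0161, 0.2202]
ee_rot: [-3.139, 0.001, -1.561]
force: [0.9, 0.3, 1.0]
width: 0.0659
gripper_force: 0.0
```

```bash
python3 m.py 5
```

```text
12.6 [0.5218 0.0161 0.2194] [-3.1401  0.0003 -1.5612] 0.06601307269733933 [ 1.047   0.6047 -0.1903]
s [313.48  303.056] [304 295  20  17 250] [ 0.6849 -0.0497  0.042 ]
s [342.7901 305.0153] [334 297  19  17 262] [0.6836 0.0076 0.042 ]
s [382.6039 308.5294] [373 301  20  16 255] [0.6842 0.0846 0.042 ]
d [416.1796 211.1359] [408 204  18  15 206] [ 0.6745 -0.0518  0.042 ]
```

View pics/v5.png

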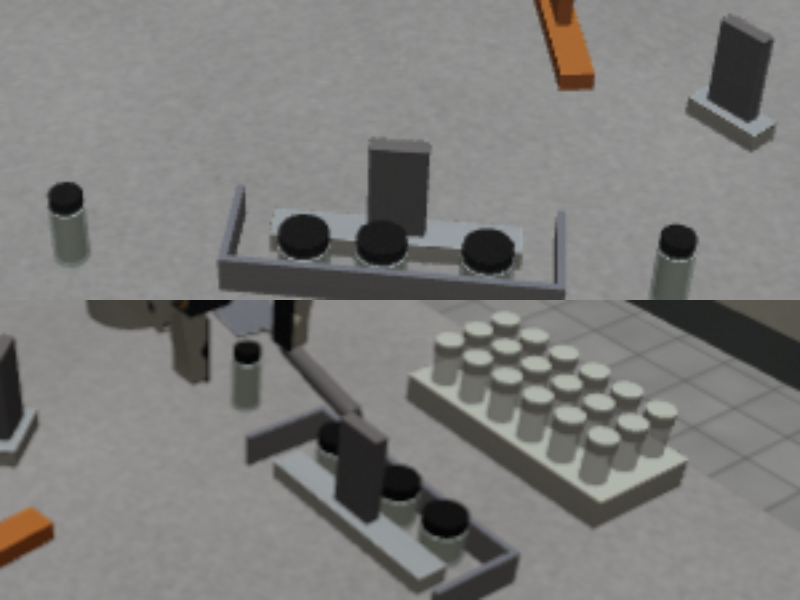

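The three jars stand upright against the far wall, with caps at v5 px (303,235), (382,242) and (488,250). The straightedge stands free behind them with its grip at (399,190), and the gripper is clear.

```bash
python3 -c "
from station import arm
print(arm.job_done())"
```

```text
the job is handed in; nothing more can be done
None
```

The job is handed in: the straightedge pushed all three jars together against the frame's far wall, they stand upright, the straightedge stands on the bench, and the arm is clear; no verdict was shown.

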